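# Catch the falling lid of a contact grill and lower it shut

## Robot

A 7-joint arm with a two-finger parallel gripper is mounted at the origin on the work surface. World frame = base frame: x ahead of the robot, y to its left, z up, the work surface at z = 0. Lengths are in m, angles in rad, forces in N, time in s.
With the tool pointing down it reaches from about 0.4 to 0.85 m from the base axis. Payload 4.5 kg.
Tool frame: the origin (TCP) lies on the centre line of the jaws, within the pads' length; the fingertips stand 17 mm ahead of it and the grasp point (between the pads) lies 2 mm behind it (r.tip_reach is the distance from the TCP to the fingertips, in m); z points along the fingers, y is the line along which they close (so a half turn about z gives the same grasp; the last joint's range is limited). The gripper opens to 88 mm and grips with 3 to 60 N. Pads are 18 mm wide; open, the fingers measure 123 mm over their backs; the gripper's body (75 mm by 187 mm) begins 45 mm behind the grasp point.
Start: joints at [1.192, 0.689, -0.195, 1.565, 0.157, 0.902, -0.215], TCP at [0.251, -0.573, 0.256] pointing down, gripper open.
Joint ranges: [-3.01, 3.01], [-0.46, 2.08], [-1.47, 1.51], [0.13, 2.56], [-1, 4.14], [0.04, 2.09], [-2.66, 2.66]. Speed limits (rad/s): [2.57, 2.57, 3.14, 3.14, 3.14, 3.14, 3.14].

## Interface

Orientations are given as a unit quaternion [x, y, z, w].
In Python, from plant import r gives the robot as it stands.
- The arm moves only by the tool step_arm, never from a script. Its argument "steps" is a list of rows, each a list of 7 numbers: the shift along the tool's x, y, z in cm, then the turn, a rotation vector about the tool's x, y, z in degrees, then the gripper's target within -1 to 1 (shut at 1, half-way at 0, fully open at -1). A call has 1 to 8 rows; each row shifts and turns the commanded pose from where the row before left it, along the tool's axes as they then stand; what a row does not reach is not made up. A row lasts 1/8 s, in which the tool goes at most 62.5 mm and 10.7 degrees, less where a joint would pass 70% of its speed; a pose out of reach is approached as far as the arm can. A call with a gripper value outside its range is refused whole. The fingers move at their own pace and stop on an object; "force" is the grip in N (left out, the last holds). Time passes only in rows, so rows that do not move let the fingers close. It gives the time, the measured TCP pose, the force, the opening and the grip force at its end, in the units of the state.
- r.get_state(): the state, without advancing time (a new reading comes with each control period).
- r.snapshot(name): name is "scene" or "top"; returns a dict with "pixels" (400x640x3 uint8, red, green, blue), "fx", "fy", "cx", "cy" (pixels), "cam_to_world" (4x4, takes a point from camera to world coordinates). Camera axes: x right, y down, z forward; pixel columns grow to the right and rows downward; lengths in m; the calibration is good to about 2 mm. A picture is of the moment at which its call begins. There is no depth.
- r.finish_job(): hands the job in; it is judged then, once.
The state is a dict: "clock": time; "q": joint angles; "qd": joint speeds; "joint_torque": joint torques, N m; "tool_pos": TCP position; "eef_rot": TCP orientation; "contact_force": force on the tool from outside, world axes, zero at the start; "moment": the same for the moment, N m; "opening": opening from 0.0 (shut) to 1.0 (fully open); "finger_force": force on a finger pad.
Only numpy, scipy, OpenCV 4.12 (cv2) and the standard library are available. Lean on these libraries where they do the work, as an engineer would, in place of code of your own. Each camera call takes 0.05 s, during which the arm holds its last target. There are 200 camera calls.

## Task

The repaired contact grill on the felt has to be closed, but its lid spring is out: once tipped past its balance the lid falls by itself and would slam. Nudge the raised lid forward from behind until it falls by itself, catch its handle from underneath on your fingers while it is still well open, and lower it fully shut without a knock, keeping it supported to the very last. Do not grip the lid or its handle, swing it back up or press hard on it; leave everything else on the table where it is and end clear of the grill.

Things in the scene. Friction and masses are not known exactly. Their poses are not given: they have to be found in the camera images.
- grill: Black contact grill (panini press), lower half: 172 mm deep (its x), 230 mm wide (its y), top of the lower plate 64 mm above the table. Fixed: it does not slide. Origin: on the table under the centre of the housing. Its own -x axis is its front, where the handle comes down; its +x end carries the hinge. Front face at x = -86 mm, with a dial standing out 10 mm more at y = -45 mm, z = 36 mm.
- hinge (a point): Middle of the hinge axis, fixed on the grill at (85, 0, 72) mm in the grill's frame; the axis is the grill's y axis; same orientation as the grill.
- lid (a joint): Opening angle of the lid in rad: 0 fully shut (lid level), 1.72 at its open stop, where it rests at the start, leaning back. It balances at about 1.43 rad: above that it sinks back to the stop, below that it falls shut by itself, slowly at first (about 3 to 5 s in all from just past the balance), reaching about 0.8 rad/s. The hinge has thick grease (damping 0.75 N m s/rad), no spring.
- lid_shell: The whole upper half with its handle, 0.6 kg: black frame, steel cover, 150 mm long from near the hinge, 230 mm wide, 48 mm thick. Origin on the hinge axis, axes as the grill's when shut; the lid reaches from the hinge towards its own -x, its own z is its outer (upper) side. The cover spans x = -170 to -20 mm, z = -8 to 40 mm.
- handle (a point): Centre of the handle bar, at (-215, 0, 23) mm in the lid's frame. The bar runs along the lid's y, 150 mm long, 24 mm (x) by 22 mm (z) in section, rounded 3 mm; it stands 31 mm clear of the lid's front edge on two steel arms (12 mm thick, at y = +-62 to 78 mm). When shut its centre is 95 mm and its underside 84 mm above the table, 130 mm in front of the grill's centre, with free space beneath and in front; held at the bar the lid weighs about 3 N.
- lid_inner: Inner side of the lid (underneath when shut): black frame with the ribbed plate, and the lower half shell of the handle. Origin and axes as lid_shell; it takes up x = -170 to -20 mm, z = -8 to 10 mm.
- lid_outer: Outer side of the lid (on top when shut, facing backwards when the lid is up): steel cover and the upper half shell of the handle. Origin and axes as lid_shell; it takes up x = -168 to -22 mm, z = 10 to 40 mm.
- handle_under: Lower half shell of the handle bar (the lid's inner side, underneath when shut): 24 x 150 x 11 mm. Origin at the bar's centre.
- screwdriver: Loose screwdriver with green handle, 200 mm, lying on the table right of the grill. Leave alone.
- multimeter: Loose orange and black multimeter, 150 x 76 x 44 mm, lying flat. Origin under its centre. Leave alone.
- mug: Loose blue mug, 80 mm wide, 92 mm high. Origin under its centre. Leave alone.
- solder_spool: Loose grey spool, 60 mm wide, 46 mm high. Origin under its centre. Leave alone.
- spray: Loose white bottle, 52 mm wide, 190 mm high. Origin under its centre. Leave alone.
- screw_dish: Loose aluminium dish, 68 mm wide, 22 mm high, behind the grill's hinge. Origin under its centre. Leave alone.
- loose_knob: Loose black knob pulled off an appliance, 42 mm wide, 27 mm high, behind the grill's hinge. Origin under its centre. Leave alone.

How it is judged:
By the outcome, as a careful person would: the job done as asked, in the order asked, and still so for the second after the job is handed in, with the robot touching nothing.
It also fails if it takes over 58 s, if anything falls off the work surface, if the arm or the gripper's body presses on something with over 40 N, if the wrist force passes 120 N, or if a joint passes its speed limit or range.

## Working session

There is one attempt and no reset: what is moved stays moved. The work goes in short steps, Python scripts to look and compute and a tool call to move; the robot and the scene stay as the last step left them, time stands still between calls to the robot, and variables do not carry over. Pictures are saved under pics/ and viewed, at most 12 in all, crops included, and the job is handed in when it is done.

Besides the shell and the picture viewer there is one more tool, called by a JSON object that holds its "op" and its "data". step_arm: Moves the arm, as the interface text tells. Its arguments: {"type":"object","properties":{"steps":{"type":"array","items":{"type":"array","items":{"type":"number"}}},"force":{"type":"number"}},"required":["steps"]}

```bash
mkdir -p pics; ls; python3 - <<'E'
from plant import r
import cv2,numpy as np
for n in("scene","top"):
    s=r.snapshot(n); cv2.imwrite(f"pics/{n}0.png",s["pixels"][:,:,::-1])
    print(n,s["fx"],s["fy"],s["cx"],s["cy"],np.round(s["cam_to_world"],4).tolist())
s=r.get_state();print(s["clock"],s["tool_pos"],s["eef_rot"],s["opening"],r.tip_reach)
E
```

```text
pics
scene 418.89682305744225 418.89682305744225 323.0764097669826 197.6830981570905 [[-0.5953, 0.4835, -0.6418, 1.3354], [0.8035, 0.363, -0.4718, 0.4654], [0.0049, -0.7965, -0.6046, 0.8082], [0.0, 0.0, 0.0, 1.0]]
top 494.2601428215576 494.2601428215576 324.215966646087 199.82360868830315 [[0.0231, -0.9953, 0.0942, 0.4524], [-0.9997, -0.0234, -0.0022, -0.1116], [0.0044, -0.0941, -0.9956, 1.4575], [0.0, 0.0, 0.0, 1.0]]
0.1 [ 0.2504736  -0.57204448  0.25500547] [ 9.78771793e-01  2.04951542e-01 -2.24043717e-04 -7.69840755e-04] 1.0026767179822458 0.017
```

View pics/scene0.png

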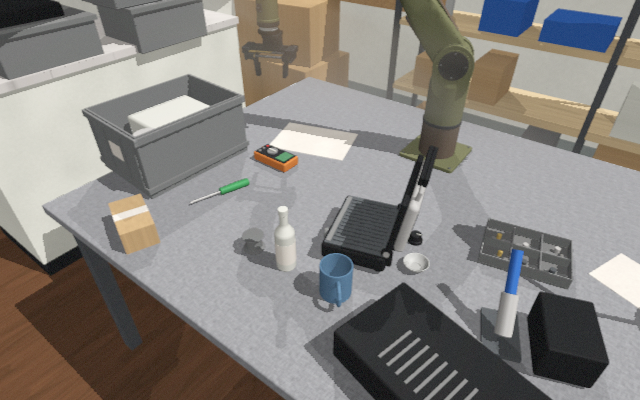

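View pics/top0.png

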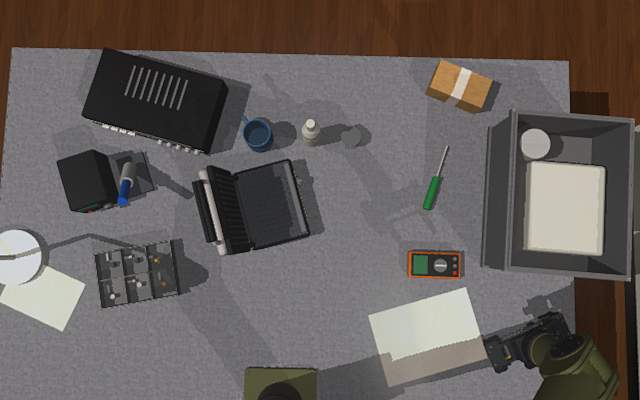

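The top view shows the grill at about (255,205), its front facing image right (world -y). The raised lid is at (210,210) and the front edge runs (290,160)-(310,237). I'll zoom in once to get the corners.

```bash
python3 - <<'E'
import cv2,numpy as np
a=cv2.imread("pics/top0.png")[145:265,180:330]; b=cv2.imread("pics/scene0.png")[140:280,310:450]
a=cv2.convertScaleAbs(cv2.resize(a,None,fx=5,fy=5,interpolation=cv2.INTER_CUBIC),alpha=2,beta=20)
b=cv2.convertScaleAbs(cv2.resize(b,None,fx=4,fy=4,interpolation=cv2.INTER_CUBIC),alpha=1.6,beta=20)
cv2.imwrite("pics/ca.png",a);cv2.imwrite("pics/cb.png",b)
E
```

```text
(no output)
```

View pics/ca.png

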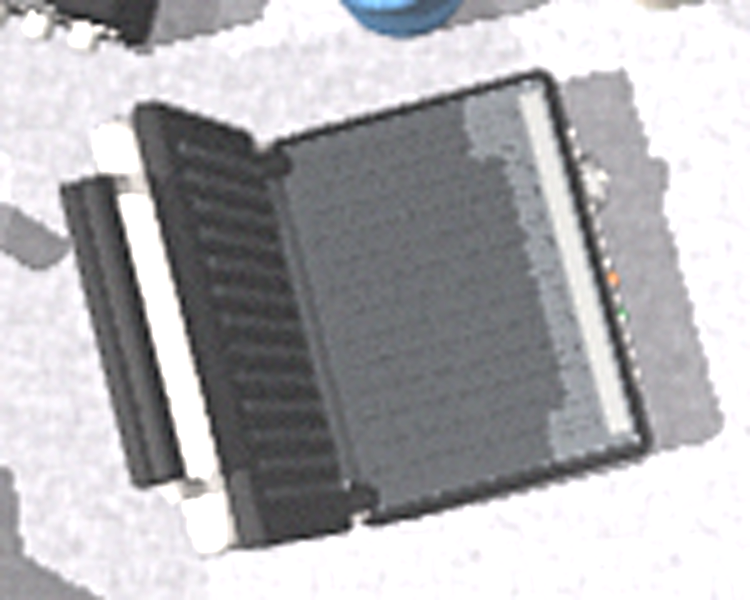

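View pics/cb.png

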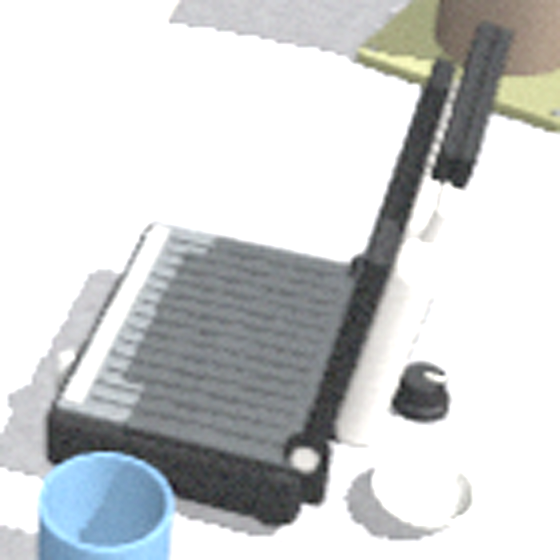

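The top crop shows the front plate corners at full-image pixels (289.4,160.6) and (309.4,233.6). The bar's outline runs crop (65,185)-(135,485) to (110,178)-(183,475). The scene crop shows the knob at (424,390) and the dish at (420,490), both behind the hinge.

```bash
cat >h.py <<'E'
import numpy as np
C={"scene":(418.897,323.076,197.683,np.array([[-0.5953,0.4835,-0.6418,1.3354],[0.8035,0.363,-0.4718,0.4654],[0.0049,-0.7965,-0.6046,0.8082],[0,0,0,1]])),
"top":(494.26,324.216,199.824,np.array([[0.0231,-0.9953,0.0942,0.4524],[-0.9997,-0.0234,-0.0022,-0.1116],[0.0044,-0.0941,-0.9956,1.4575],[0,0,0,1]]))}
def back(n,u,v,z):
    f,cx,cy,T=C[n]; d=T[:3,:3]@[(u-cx)/f,(v-cy)/f,1]; p=T[:3,3]; return p+d*(z-p[2])/d[2]
def proj(n,P):
    f,cx,cy,T=C[n]; c=T[:3,:3].T@(np.asarray(P)-T[:3,3]); return np.array([cx+f*c[0]/c[2],cy+f*c[1]/c[2]])
E
python3 - <<'E'
from h import *
np.set_printoptions(precision=3,suppress=True)
A=back("top",289.4,160.6,.064);B=back("top",309.4,233.6,.064)
print(A,B,np.linalg.norm(A-B))
# -x axis points to -y world (right in image); grill y: z cross x
d=(A-B)/np.linalg.norm(A-B)   # toward +x world
# grill x = toward +y world ; y = z cross x
x=np.array([-d[1],d[0],0]); y=np.cross([0,0,1],x)
o=(A+B)/2+.086*x; o[2]=0
print("o",o,"x",x,"y",y,"yaw",np.degrees(np.arctan2(x[1],x[0])))
def W(p): return o+p[0]*x+p[1]*y+np.array([0,0,p[2]])
def L(p,t): c,s=np.cos(t),np.sin(t); return W([.085+p[0]*c+p[2]*s,p[1],.072-p[0]*s+p[2]*c])
for q in ([-.227,-.075,.034],[-.227,.075,.034],[-.227,-.075,.012],[-.227,.075,.012]):
    P=L(q,1.72);print(q,P,"crop top",(proj("top",P)-[180,145])*5,"crop sc",(proj("scene",P)-[310,140])*4)
for q in([-.086,-.115,.064],[-.086,.115,.064]):print((proj("scene",W(q))-[310,140])*4)
def G(p): return np.array([(p-o)@x,(p-o)@y])
for nm,n,u,v,z in[("knob","scene",310+424/4,140+390/4,.015),("dish","scene",415,263,.015),("mug","top",257,133,.092),("spray","top",310,126,.19),("box","top",152,185,.05),("boxL","top",182,290,.05),("black","top",215,150,.12)]:
    p=back(n,u,v,z);print(nm,p,G(p))
print("handle",L([-.215,0,.023],1.72),L([-.215,0,.023],0))
E
```

```text
[ 0.694 -0.013  0.064] [ 0.488 -0.075  0.064] 0.21564358402284153
o [0.566 0.038 0.   ] x [-0.289  0.957  0.   ] y [-0.957 -0.289  0.   ] yaw 106.82195762946911
[-0.227, -0.075, 0.034] [0.594 0.206 0.291] crop top [ 48.851 193.05 ] crop sc [476.099 155.06 ]
[-0.227, 0.075, 0.034] [0.45  0.162 0.291] crop top [126.447 498.69 ] crop sc [512.293  23.931]
[-0.227, -0.075, 0.012] [0.6   0.185 0.295] crop top [ 91.623 180.023] crop sc [436.843 142.331]
[-0.227, 0.075, 0.012] [0.457 0.142 0.295] crop top [169.89  486.203] crop sc [477.207  13.084]
[ 38.923 406.172]
[144.395 207.548]
knob [0.485 0.163 0.015] [0.143 0.041]
dish [0.576 0.205 0.015] [ 0.157 -0.057]
mug [0.766 0.079 0.092] [-0.019 -0.203]
spray [ 0.765 -0.073  0.19 ] [-0.164 -0.158]
box [0.617 0.379 0.05 ] [ 0.312 -0.147]
boxL [0.322 0.279 0.05 ] [0.301 0.164]
black [0.709 0.188 0.12 ] [ 0.102 -0.18 ]
handle [0.526 0.172 0.281] [ 0.604 -0.086  0.095]
```

```bash
cat >>h.py <<'E'
def W(g,p):
    c,s=np.cos(g[2]),np.sin(g[2]); return np.array([g[0]+c*p[0]-s*p[1],g[1]+s*p[0]+c*p[1],p[2]])
def L(g,p,t):
    c,s=np.cos(t),np.sin(t); return W(g,[.085+p[0]*c+p[2]*s,p[1],.072-p[0]*s+p[2]*c])
E
python3 - <<'E'
from h import *
from scipy.optimize import least_squares
np.set_printoptions(precision=3,suppress=True)
Z=[("top",1,(-.227,-.075,.034),65,185),("top",1,(-.227,.075,.034),135,487),("top",1,(-.203,.075,.012),185,472),("top",1,(-.203,-.075,.012),113,178),
("top",0,(-.084,-.111,.064),547,78),("top",0,(-.084,.111,.064),647,443),("top",1,(-.17,-.115,-.008),140,103),
("scene",1,(-.227,.075,.034),510,32),("scene",1,(-.203,-.075,.034),465,185),("scene",0,(-.084,-.111,.064),50,410),("scene",1,(-.17,.115,-.008),440,60)]
def res(g,o=True):
    e=[]
    for n,l,p,u,v in Z:
        P=L(g,p,g[3]) if l else W(g,p)
        off,k=((180,145),5) if n=="top" else((310,140),4)
        e.append(proj(n,P)-(np.array([u,v])/k+off))
    return np.array(e)
s=least_squares(lambda g:res(g).ravel(),[.57,.035,1.86,1.72],loss="soft_l1")
print(s.x,np.degrees(s.x[2]));print(res(s.x))
E
```

```text
[0.569 0.041 1.863 1.71 ] 106.74282347908697
[[-3.286  0.172]
 [-1.849  0.925]
 [ 0.398  1.176]
 [-0.501 -0.053]
 [-1.669 -1.738]
 [-1.211  0.418]
 [ 2.61  -1.424]
 [ 0.175 -1.668]
 [-1.011  1.563]
 [-1.428 -0.927]
 [-2.792 -2.409]]
```

```bash
cat >>h.py <<'E'
from scipy.spatial.transform import Rotation as R, Slerp
G=[.569,.040,1.863]
def pose(x,y,z,a):
    "TCP in grill frame (m), tilt a deg: 0 = down, 90 = pointing to grill +x"
    return W(G,[x,y,z]), R.from_euler("z",G[2])*R.from_matrix(np.array([[1,0,0],[0,-1,0],[0,0,-1.]]))*R.from_euler("y",a,degrees=True)
def lidpose(t,a,s=-.207,h=.009,y=.01,gap=0.):
    "TCP whose finger upper side (offset h+gap) carries the bar at lid angle t, tool tilt a"
    e=np.radians(a); u=np.array([np.sin(e),-np.cos(e)]); n=np.array([np.cos(e),np.sin(e)])
    rot=lambda p:np.array([p[0]*np.cos(t)+p[1]*np.sin(t),-p[0]*np.sin(t)+p[1]*np.cos(t)])
    c=min((rot((x,z)) for x in(-.224,-.206) for z in(.015,.031)),key=lambda p:p@n)
    b=rot((-.215,.023)); along=(b@u)+(-.215-s)*-1*1.0
    P=u*along+n*((c@n)-.003-h-gap)
    return pose(.085+P[0],y,.072+P[1],a)
def rows(wps,p,q,nd=1,grip=0):
    "wps: list of (pose,nrows); prints rounded rows chained from p,q"
    p=np.array(p);q=R.from_quat(q);out=[]
    for (P,Q),n in wps:
        sl=Slerp([0,1],R.concatenate([q,Q])); p0=p.copy()
        for i in range(n):
            f=(i+1)/n; t=p0+(P-p0)*f; d=np.round(q.inv().apply(t-p)*100,nd); rv=np.round((q.inv()*sl(f)).as_rotvec(degrees=True),1)
            p=p+q.apply(d/100); q=q*R.from_rotvec(rv,degrees=True)
            out.append([*map(float,d),*map(float,rv),grip])
    for i in range(0,len(out),8): print(str(out[i:i+8]).replace(" ",""))
    print("end",p.round(3),q.as_quat().round(4)); return out
E
python3 - <<'E'
from h import *
np.set_printoptions(precision=3,suppress=True)
for t,a in((.95,35),(.5,55),(0,75)):print(lidpose(t,a)[0])
from plant import r
s=r.get_state()
P=lidpose(0,75,gap=.03)
up=(P[0]+[0,-.02,.2],R.from_euler("z",0)*P[1]*R.from_euler("y",-45,degrees=True))
rows([((s["tool_pos"]+[.15,.15,.05],R.from_euler("z",40,degrees=True)*R.from_quat(s["eef_rot"])),5),(up,8),(P,7)],s["tool_pos"],s["eef_rot"])
E
```

```text
[0.569 0.005 0.242]
[ 0.588 -0.057  0.174]
[ 0.596 -0.085  0.072]
[[4.0,-1.5,-1.0,-0.0,-0.0,-8.0,0],[4.1,-1.0,-1.0,-0.0,-0.0,-8.0,0],[4.2,-0.4,-1.0,0.0,-0.0,-8.0,0],[4.3,0.2,-1.0,0.0,-0.1,-8.0,0],[4.1,0.7,-1.0,-0.0,0.0,-8.0,0],[4.6,0.5,0.8,1.4,3.6,-5.3,0],[4.4,1.0,1.0,1.4,3.5,-5.2,0],[4.3,1.3,1.3,1.4,3.6,-5.3,0]]
[[4.0,1.8,1.5,1.4,3.6,-5.3,0],[3.7,2.2,1.7,1.4,3.6,-5.2,0],[3.5,2.6,1.9,1.4,3.5,-5.3,0],[3.0,2.9,1.9,1.4,3.6,-5.3,0],[2.7,3.2,2.1,1.4,3.6,-5.2,0],[-1.2,0.1,2.6,-0.0,6.4,-0.0,0],[-1.5,0.1,2.5,-0.0,6.4,-0.0,0],[-1.7,0.1,2.3,-0.0,6.5,-0.0,0]]
[[-2.0,0.0,2.0,-0.0,6.4,-0.0,0],[-2.3,0.1,1.9,-0.0,6.4,-0.0,0],[-2.4,0.1,1.6,-0.0,6.4,-0.0,0],[-2.5,0.1,1.3,-0.0,6.5,-0.0,0]]
end [ 0.599 -0.092  0.043] [ 0.473  0.636  0.363 -0.489]
```

{"op": "step_arm", "data": {"steps": [[4.0,-1.5,-1.0,0,0,-8.0,0],[4.1,-1.0,-1.0,0,0,-8.0,0],[4.2,-0.4,-1.0,0,0,-8.0,0],[4.3,0.2,-1.0,0,0,-8.0,0],[4.1,0.7,-1.0,0,0,-8.0,0],[4.6,0.5,0.8,1.4,3.6,-5.3,0],[4.4,1.0,1.0,1.4,3.5,-5.2,0],[4.3,1.3,1.3,1.4,3.6,-5.3,0]]}}

```text
clock: 1.1
tool_pos: [0.4749, -0.3051, 0.2821]
eef_rot: [0.764, 0.637, 0.06, -0.081]
contact_force: [-0.3, 0.0, -0.6]
opening: 0.499
finger_force: 0.0
```

{"op": "step_arm", "data": {"steps": [[4.0,1.8,1.5,1.4,3.6,-5.3,0],[3.7,2.2,1.7,1.4,3.6,-5.2,0],[3.5,2.6,1.9,1.4,3.5,-5.3,0],[3.0,2.9,1.9,1.4,3.6,-5.3,0],[2.7,3.2,2.1,1.4,3.6,-5.2,0],[-1.2,0.1,2.6,0,6.4,0,0],[-1.5,0.1,2.5,0,6.4,0,0],[-1.7,0.1,2.3,0,6.5,0,0]]}}

```text
clock: 2.1
tool_pos: [0.5994, -0.1043, 0.157]
eef_rot: [0.542, 0.729, 0.25, -0.335]
contact_force: [0.6, -0.2, 0.1]
opening: 0.502
finger_force: 0.0
```

{"op": "step_arm", "data": {"steps": [[-2.0,0,2.0,0,6.4,0,0],[-2.3,0.1,1.9,0,6.4,0,0],[-2.4,0.1,1.6,0,6.4,0,0],[0,0,0,0,0,0,0]]}}

```text
clock: 2.6
tool_pos: [0.5961, -0.0955, 0.0651]
eef_rot: [0.494, 0.661, 0.334, -0.455]
contact_force: [0.7, 0.5, -0.6]
opening: 0.497
finger_force: 0.0
```

```bash
python3 - <<'E'
from plant import r
from h import *
import cv2
np.set_printoptions(precision=3,suppress=True)
s=r.get_state();print(s["clock"],s["q"],s["tool_pos"],s["eef_rot"],s["contact_force"])
P=lidpose(0,75,gap=.03); print((R.from_quat(s["eef_rot"]).inv()*P[1]).as_rotvec(degrees=True),P[0]-s["tool_pos"])
a=cv2.vconcat([r.snapshot("scene")["pixels"][60:340,150:550],r.snapshot("top")["pixels"][60:340,150:550]])
cv2.imwrite("pics/r1.png",a[:,:,::-1])
E
```

```text
2.6 [ 0.744  1.511 -0.857  1.032 -0.073  1.51   0.57 ] [ 0.596 -0.096  0.065] [ 0.494  0.661  0.334 -0.455] [ 0.663  0.466 -0.591]
[-0.143  6.241 -0.426] [ 0.002  0.003 -0.022]
```

View pics/r1.png

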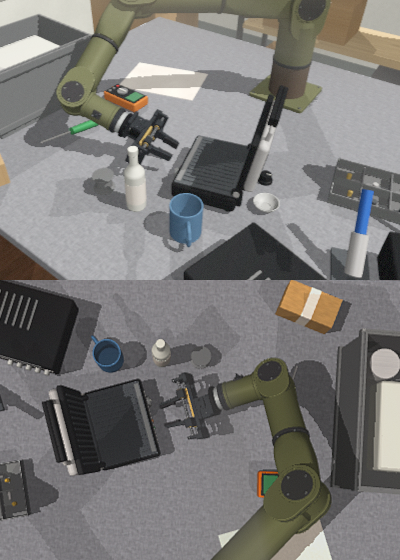

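The picture shows the arm reaching the shut-handle pose in front of the grill, with nothing touched. The spool and bottle lie close to the body's right side, so I'll use y=+20 mm and end at 70° tilt. Next I move up the arc and then behind the handle.

```bash
python3 - <<'E'
from plant import r
from h import *
s=r.get_state()
k=dict(y=.02,gap=.02)
rows([(lidpose(.3,58,**k),3),(lidpose(.95,35,**k),4),(pose(0,.02,.40,15),4),(pose(.19,.02,.40,0),5),(pose(.19,.02,.283,0),4)],s["tool_pos"],s["eef_rot"],grip=.4)
E
```

```text
[[1.5,-0.3,-0.3,0.0,-3.5,0.0,0.4],[1.5,-0.4,-0.3,0.1,-3.5,0.1,0.4],[1.5,-0.3,-0.4,-0.0,-3.5,0.0,0.4],[3.4,-0.0,0.2,-0.0,-5.8,0.0,0.4],[3.5,-0.0,-0.2,-0.0,-5.7,0.0,0.4],[3.4,-0.0,-0.5,-0.0,-5.8,0.0,0.4],[3.3,-0.0,-0.9,-0.0,-5.7,0.0,0.4],[3.5,-0.0,-2.7,-0.0,-5.0,0.0,0.4]]
[[3.2,-0.0,-3.1,-0.0,-5.0,0.0,0.4],[2.9,-0.0,-3.3,-0.0,-5.0,0.0,0.4],[2.6,-0.0,-3.5,-0.0,-5.0,0.0,0.4],[3.7,-0.0,1.0,-0.0,-3.0,0.0,0.4],[3.7,-0.0,0.8,-0.0,-3.0,0.0,0.4],[3.7,-0.0,0.6,-0.0,-3.0,0.0,0.4],[3.8,-0.0,0.3,-0.0,-3.0,0.0,0.4],[3.8,-0.0,0.2,-0.0,-3.0,0.0,0.4]]
[[0.0,-0.0,2.9,-0.0,-0.0,0.0,0.4],[0.0,-0.0,3.0,-0.0,-0.0,0.0,0.4],[0.0,-0.0,2.9,-0.0,-0.0,0.0,0.4],[0.0,-0.0,2.9,-0.0,-0.0,0.0,0.4]]
end [0.495 0.216 0.283] [ 5.965e-01  8.026e-01 -1.000e-04 -1.000e-04]
```

{"op": "step_arm", "data": {"steps": [[1.5,-0.3,-0.3,0,-3.5,0,0.4],[1.5,-0.4,-0.3,0.1,-3.5,0.1,0.4],[1.5,-0.3,-0.4,0,-3.5,0,0.4],[3.4,0,0.2,0,-5.8,0,0.4],[3.5,0,-0.2,0,-5.7,0,0.4],[3.4,0,-0.5,0,-5.8,0,0.4],[3.3,0,-0.9,0,-5.7,0,0.4],[3.5,0,-2.7,0,-5.0,0,0.4]]}}

```text
clock: 3.7
tool_pos: [0.5594, 0.0005, 0.2767]
eef_rot: [0.575, 0.777, 0.153, -0.205]
contact_force: [0.3, 0.2, 0.0]
opening: 0.302
finger_force: 0.0
```

{"op": "step_arm", "data": {"steps": [[3.2,0,-3.1,0,-5.0,0,0.4],[2.9,0,-3.3,0,-5.0,0,0.4],[2.6,0,-3.5,0,-5.0,0,0.4],[3.7,0,1.0,0,-3.0,0,0.4],[3.7,0,0.8,0,-3.0,0,0.4],[3.7,0,0.6,0,-3.0,0,0.4],[3.8,0,0.3,0,-3.0,0,0.4],[3.8,0,0.2,0,-3.0,0,0.4]]}}

```text
clock: 4.7
tool_pos: [0.4928, 0.2179, 0.4034]
eef_rot: [0.595, 0.803, 0.002, 0.003]
contact_force: [-0.1, 0.1, -0.4]
opening: 0.298
finger_force: 0.0
```

{"op": "step_arm", "data": {"steps": [[0,0,2.9,0,0,0,0.4],[0,0,3.0,0,0,0,0.4],[0,0,2.9,0,0,0,0.4],[0,0,2.9,0,0,0,0.4],[0,0,0,0,0,0,0.4]]}}

```text
clock: 5.32
tool_pos: [0.4931, 0.2158, 0.2841]
eef_rot: [0.595, 0.803, -0.0, 0.0]
contact_force: [1.0, 0.3, -0.2]
opening: 0.297
finger_force: 0.0
```

```bash
python3 - <<'E'
from plant import r
from h import *
import cv2
np.set_printoptions(precision=3,suppress=True)
s=r.get_state();print(s["clock"],s["q"],s["tool_pos"],s["eef_rot"],s["contact_force"])
a=cv2.hconcat([cv2.resize(r.snapshot("scene")["pixels"][60:260,330:480],None,fx=2.5,fy=2.5),cv2.resize(r.snapshot("top")["pixels"][120:320,150:310],None,fx=2.5,fy=2.5)])
cv2.imwrite("pics/r2.png",a[:,:,::-1])
E
```

```text
5.325 [-0.142  0.585 -0.583  1.781  0.4    0.897 -0.608] [0.493 0.216 0.284] [ 0.595  0.803 -0.     0.   ] [ 0.952  0.26  -0.227]
```

View pics/r2.png

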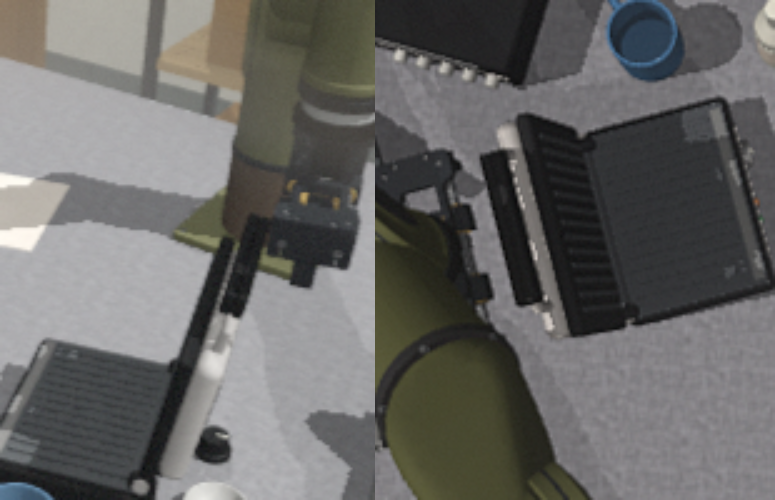

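The picture shows the fingers behind the bar, centred and clear, with the lid still at its stop. Nudging starts now.

{"op": "step_arm", "data": {"steps": [[-1,0,0,0,0,0,0.4],[-1,0,0,0,0,0,0.4],[-0.6,0,0,0,0,0,0.4],[-0.6,0,0,0,0,0,0.4],[-0.6,0,0,0,0,0,0.4]]}}

```text
clock: 6.05
tool_pos: [0.5059, 0.1798, 0.2828]
eef_rot: [0.596, 0.803, 0.0, -0.001]
contact_force: [-0.6, 2.0, 0.8]
opening: 0.302
finger_force: 1.0
```

```bash
python3 - <<'E'
from h import *
k=dict(y=.02)
p,q=pose(.085,.02,.283,0)
print("getaway");rows([(pose(.08,.02,.345,0),1),(pose(-.07,.02,.345,15),3),(lidpose(1.05,30,gap=.025,**k),3)],p,q.as_quat(),grip=.4)
print("lower")
w=[]
p,q=lidpose(1.05,30,gap=.025,**k)
for i in range(1,13):
    t=1.05*(1-i/12); w.append((lidpose(t,30+40*i/12,gap=.025,**k),3))
rows(w,p,q.as_quat(),nd=2,grip=.4)
E
```

```text
getaway
[[-0.5,-0.0,-6.2,0.0,0.0,0.0,0.4],[-5.0,0.0,0.0,0.0,5.0,0.0,0.4],[-5.0,-0.0,-0.4,0.0,5.0,0.0,0.4],[-4.9,0.0,-0.9,0.0,5.0,0.0,0.4],[0.2,-0.0,3.6,0.0,5.0,0.0,0.4],[-0.2,0.0,3.7,0.0,5.0,0.0,0.4],[-0.5,0.0,3.6,0.0,5.0,-0.0,0.4]]
end [ 0.561 -0.001  0.241] [ 0.5763  0.7752  0.1544 -0.2077]
lower
[[-0.62,-0.0,0.05,-0.0,1.1,0.0,0.4],[-0.62,0.0,0.03,0.0,1.1,-0.0,0.4],[-0.62,-0.0,0.02,0.0,1.1,0.0,0.4],[-0.62,0.0,0.07,0.0,1.1,0.0,0.4],[-0.62,0.0,0.05,0.0,1.1,0.0,0.4],[-0.62,0.0,0.04,0.0,1.2,0.0,0.4],[-0.62,0.0,0.08,0.0,1.1,0.0,0.4],[-0.62,-0.0,0.08,0.0,1.1,0.0,0.4]]
[[-0.63,0.0,0.06,0.0,1.1,0.0,0.4],[-0.62,-0.0,0.1,0.0,1.1,0.0,0.4],[-0.62,0.0,0.09,0.0,1.1,-0.0,0.4],[-0.62,0.0,0.08,0.0,1.1,-0.0,0.4],[-0.62,-0.0,0.12,-0.0,1.1,-0.0,0.4],[-0.62,-0.0,0.11,0.0,1.1,-0.0,0.4],[-0.63,-0.0,0.1,0.0,1.2,-0.0,0.4],[-0.62,0.0,0.14,-0.0,1.1,0.0,0.4]]
[[-0.62,-0.0,0.13,0.0,1.1,-0.0,0.4],[-0.62,0.0,0.11,0.0,1.1,-0.0,0.4],[-0.61,0.0,0.16,0.0,1.1,0.0,0.4],[-0.62,-0.0,0.15,0.0,1.1,-0.0,0.4],[-0.62,-0.0,0.14,0.0,1.1,-0.0,0.4],[-0.61,0.0,0.18,0.0,1.1,-0.0,0.4],[-0.62,0.0,0.16,0.0,1.1,-0.0,0.4],[-0.62,0.0,0.16,0.0,1.2,-0.0,0.4]]
[[-0.61,0.0,0.2,0.0,1.1,0.0,0.4],[-0.61,0.0,0.18,0.0,1.1,-0.0,0.4],[-0.62,0.0,0.17,0.0,1.1,-0.0,0.4],[-0.61,0.0,0.22,0.0,1.1,-0.0,0.4],[-0.61,-0.0,0.2,0.0,1.1,-0.0,0.4],[-0.61,0.0,0.19,0.0,1.1,-0.0,0.4],[-0.6,0.0,0.23,-0.0,1.1,0.0,0.4],[-0.61,-0.0,0.23,0.0,1.1,0.0,0.4]]
[[-0.61,-0.0,0.21,0.0,1.2,-0.0,0.4],[-0.6,-0.0,0.25,0.0,1.1,-0.0,0.4],[-0.6,0.0,0.24,-0.0,1.1,-0.0,0.4],[-0.61,-0.0,0.23,0.0,1.1,-0.0,0.4]]
end [ 0.59  -0.099  0.048] [ 0.4887  0.6574  0.3422 -0.4603]
```

{"op": "step_arm", "data": {"steps": [[-0.9,0,0,0,0,0,0.4],[-0.9,0,0,0,0,0,0.4],[-0.9,0,0,0,0,0,0.4],[-0.9,0,0,0,0,0,0.4],[-0.9,0,0,0,0,0,0.4],[-0.9,0,0,0,0,0,0.4],[-0.9,0,0,0,0,0,0.4],[-0.9,0,0,0,0,0,0.4]]}}

```text
clock: 7.05
tool_pos: [0.5267, 0.1095, 0.2823]
eef_rot: [0.596, 0.803, -0.001, -0.0]
contact_force: [-0.4, 1.0, -0.7]
opening: 0.3
finger_force: 0.6
```

```bash
python3 - <<'E'
from plant import r
from h import *
import cv2
np.set_printoptions(precision=4,suppress=True)
s=r.get_state();print(s["clock"],s["tool_pos"],s["qd"],s["contact_force"])
d=s["tool_pos"]-np.array([*G[:2],0]);c,n=np.cos(G[2]),np.sin(G[2]);print("g",d[0]*c+d[1]*n,-d[0]*n+d[1]*c)
E
```

```text
7.05 [0.5267 0.1095 0.2823] [ 0.134   0.0117 -0.0033 -0.0157  0.0041  0.0098  0.1319] [-0.4208  0.9634 -0.7404]
g 0.07876080465215336 0.020509717291182623
```

{"op": "step_arm", "data": {"steps": [[-0.7,0,0,0,0,0,0.4],[0.4,0,-6.2,0,0,0,0.4],[-5.2,0,0,0,5.0,0,0.4],[-5.2,0,-0.4,0,5.0,0,0.4],[-4.0,0,-0.9,0,5.0,0,0.4]]}}

```text
clock: 7.68
tool_pos: [0.5698, -0.0347, 0.3458]
eef_rot: [0.592, 0.795, 0.078, -0.106]
contact_force: [0.5, 0.3, -0.3]
opening: 0.301
finger_force: 0.0
```

```bash
python3 - <<'E'
from plant import r
from h import *
import cv2
s=r.get_state();print(s["clock"],s["tool_pos"],s["contact_force"])
a=cv2.resize(r.snapshot("scene")["pixels"][60:280,300:500],None,fx=2.7,fy=2.7)
cv2.imwrite("pics/r3.png",a[:,:,::-1])
rows([(lidpose(1.05,30,gap=.025,y=.02),3)],s["tool_pos"],s["eef_rot"],grip=.4)
for t in(1.4,1.3,1.2,1.1,1.0): print(t,[((proj("scene",L(G,q,t))-[300,60])*2.7).round() for q in((-.227,-.075,.034),(-.227,-.075,.012),(-.17,-.115,-.008))])
E
```

```text
7.675 [ 0.56982827 -0.03469292  0.345835  ] [ 0.49126907  0.33407512 -0.28983744]
[[0.2,0.0,3.7,-0.0,5.0,-0.0,0.4],[-0.1,0.1,3.7,-0.0,5.0,-0.1,0.4],[-0.4,-0.0,3.7,-0.0,4.9,0.0,0.4]]
end [ 0.561 -0.001  0.24 ] [ 0.5762  0.7753  0.1541 -0.2076]
1.4 [array([261., 295.]), array([234., 294.]), array([205., 377.])]
1.3 [array([233., 292.]), array([207., 293.]), array([185., 377.])]
1.2 [array([206., 291.]), array([181., 294.]), array([166., 379.])]
1.1 [array([180., 292.]), array([156., 297.]), array([149., 382.])]
1.0 [array([154., 295.]), array([133., 303.]), array([132., 387.])]
```

View pics/r3.png

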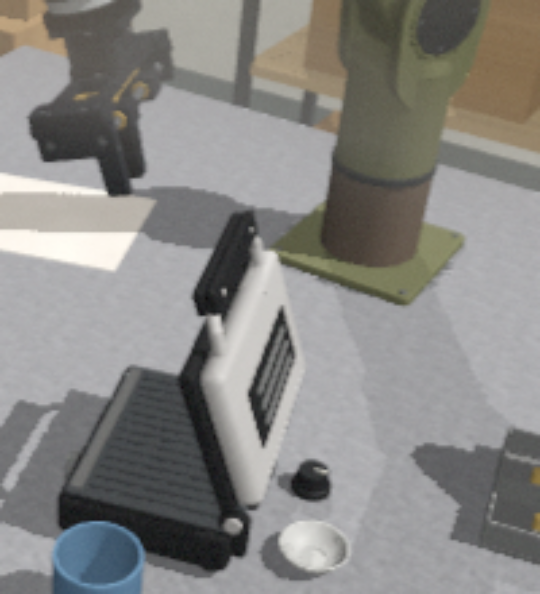

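The near bar end shows at crop (207,295), which puts the lid at about 1.27 rad. It's falling by itself and the hand is in front of it, so I go under it.

{"op": "step_arm", "data": {"steps": [[0.2,0,3.7,0,5,0,0.4],[0,0.1,3.7,0,5,0,0.4],[-0.2,0,3.7,0,5,0,0.4],[0,0,0,0,0,0,0.4],[-0.1,0,0,0,0,0,0.4],[-0.1,0,0,0,0,0,0.4]]}}

```text
clock: 8.48
tool_pos: [0.5609, 0.004, 0.2426]
eef_rot: [0.576, 0.776, 0.155, -0.206]
contact_force: [-0.1, -0.3, -0.1]
opening: 0.301
finger_force: 0.0
```

```bash
python3 - <<'E'
from plant import r
from h import *
import cv2
s=r.get_state();print(s["clock"],s["tool_pos"],s["contact_force"])
a=cv2.resize(r.snapshot("scene")["pixels"][80:260,300:480],None,fx=3,fy=3)
cv2.imwrite("pics/r4.png",a[:,:,::-1])
for t in(1.2,1.1,1.0,.9): print(t,[((proj("scene",L(G,q,t))-[300,80])*3).round() for q in((-.227,-.075,.034),(-.227,-.075,.012),(-.17,-.115,-.008))])
E
```

```text
8.475 [0.56093555 0.00400879 0.24258958] [-0.06239916 -0.26768656 -0.10495918]
1.2 [array([229., 263.]), array([201., 267.]), array([185., 361.])]
1.1 [array([199., 264.]), array([174., 270.]), array([165., 365.])]
1.0 [array([172., 268.]), array([148., 276.]), array([147., 370.])]
0.9 [array([145., 274.]), array([123., 285.]), array([130., 377.])]
```

View pics/r4.png

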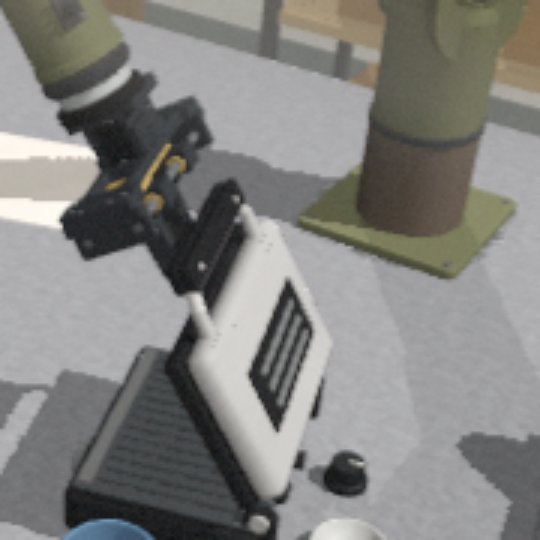

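The bar end at crop (200,270) gives a lid angle of about 1.08 rad, with the fingers just below the bar. I start yielding slowly so that it settles on them.

{"op": "step_arm", "data": {"steps": [[-0.2,0,0,0,0.4,0,0.4],[-0.2,0,0,0,0.4,0,0.4],[-0.3,0,0,0,0.6,0,0.4],[-0.3,0,0,0,0.6,0,0.4]]}}

```text
clock: 9.02
tool_pos: [0.5626, -0.0052, 0.235]
eef_rot: [0.574, 0.771, 0.164, -0.222]
contact_force: [0.5, -0.4, -1.2]
opening: 0.304
finger_force: 0.5
```

{"op": "step_arm", "data": {"steps": [[-0.3,0,0,0,0.6,0,0.4],[-0.3,0,0,0,0.6,0,0.4],[-0.3,0,0,0,0.6,0,0.4]]}}

```text
clock: 9.4
tool_pos: [0.5644, -0.0121, 0.2303]
eef_rot: [0.571, 0.768, 0.173, -0.234]
contact_force: [-0.2, -1.1, -1.0]
opening: 0.295
finger_force: 0.5
```

```bash
python3 - <<'E'
from plant import r
from h import *
import cv2
s=r.get_state();print(s["clock"],s["tool_pos"],s["contact_force"])
Q=R.from_quat(s["eef_rot"]);print("tool-x force",Q.inv().apply(s["contact_force"]))
z=Q.apply([0,0,1]);a=np.degrees(np.arccos(-z[2]));print("a",a)
a_=cv2.resize(r.snapshot("scene")["pixels"][80:260,300:480],None,fx=3,fy=3)
cv2.imwrite("pics/r5.png",a_[:,:,::-1])
for t in(1.0,.9,.8): print(t,[((proj("scene",L(G,q,t))-[300,80])*3).round() for q in((-.227,-.075,.034),(-.227,-.075,.012),(-.17,-.115,-.008))])
for t in np.arange(.7,1.1,.05):
    P=lidpose(t,a,y=.02)[0]; print(round(t,2),Q.inv().apply(s["tool_pos"]-P).round(4))
E
```

```text
9.4 [ 0.56440226 -0.01214494  0.23028094] [-0.21584427 -1.06311892 -1.0209925 ]
tool-x force [-1.36267877 -0.51211236  0.31636019]
a 33.85214079043816
1.0 [array([172., 268.]), array([148., 276.]), array([147., 370.])]
0.9 [array([145., 274.]), array([123., 285.]), array([130., 377.])]
0.8 [array([121., 283.]), array([101., 295.]), array([114., 386.])]
0.7 [ 0.0367  0.0006 -0.0009]
0.75 [0.0257 0.0006 0.0007]
0.8 [0.0145 0.0006 0.0018]
0.85 [0.0034 0.0006 0.0023]
0.9 [-0.0078  0.0006  0.0023]
0.95 [-0.0191  0.0006  0.0017]
1.0 [-0.0299  0.0006  0.0006]
1.05 [-0.0402  0.0006 -0.001 ]
1.1 [-0.0503  0.0006 -0.0032]
```

View pics/r5.png

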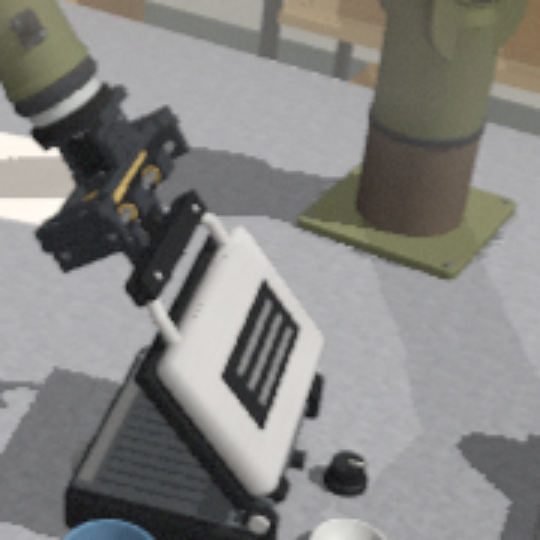

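The bar end is at about crop (150,275), so the lid is at about 0.92 rad, resting on the fingers with 1.4 N. Next I compute the lowering path.

```bash
python3 - <<'E'
from plant import r
from h import *
s=r.get_state()
Q=R.from_quat(s["eef_rot"]);z=Q.apply([0,0,1]);a=np.degrees(np.arccos(-z[2]))
t0=.91
p0,_=lidpose(t0,a,y=.02); n=Q.inv().apply(s["tool_pos"]-p0); h=.009-n[0]; print("h",h)
# target list, also keep along-tool s
w=[]
N=12
for i in range(1,N+1):
    t=t0*(1-i/N); w.append((lidpose(t,a+(70-a)*i/N,h=h,y=.02,s=-.207),3))
rows(w,s["tool_pos"],s["eef_rot"],nd=2,grip=.4)
E
```

```text
h 0.020059423042507393
[[-0.54,-0.02,-0.02,-0.0,1.0,-0.0,0.4],[-0.53,-0.01,-0.02,-0.1,1.0,-0.1,0.4],[-0.54,-0.02,-0.04,0.0,1.0,0.0,0.4],[-0.54,0.0,0.07,0.0,1.0,0.0,0.4],[-0.54,0.0,0.06,0.0,1.0,0.0,0.4],[-0.54,0.0,0.05,0.0,1.0,0.0,0.4],[-0.53,-0.0,0.08,0.0,1.0,0.0,0.4],[-0.54,-0.0,0.08,0.0,1.0,0.0,0.4]]
[[-0.54,-0.0,0.06,0.0,1.0,0.0,0.4],[-0.53,-0.0,0.1,0.0,1.0,0.0,0.4],[-0.54,-0.0,0.08,0.0,1.0,0.0,0.4],[-0.54,-0.0,0.08,0.0,1.1,0.0,0.4],[-0.53,-0.0,0.11,0.0,1.0,0.0,0.4],[-0.54,-0.0,0.1,0.0,1.0,0.0,0.4],[-0.54,-0.0,0.09,0.0,1.0,0.0,0.4],[-0.53,-0.0,0.12,0.0,1.0,0.0,0.4]]
[[-0.54,-0.0,0.11,0.0,1.0,0.0,0.4],[-0.53,-0.0,0.1,0.0,1.0,0.0,0.4],[-0.53,-0.0,0.13,0.0,1.0,0.0,0.4],[-0.54,-0.0,0.13,0.0,1.0,0.0,0.4],[-0.53,-0.0,0.11,0.0,1.0,0.0,0.4],[-0.53,-0.0,0.15,0.0,1.0,0.0,0.4],[-0.53,-0.0,0.14,0.0,1.0,0.0,0.4],[-0.54,-0.0,0.13,0.0,1.0,0.0,0.4]]
[[-0.52,-0.0,0.16,0.0,1.0,0.0,0.4],[-0.53,-0.0,0.15,0.0,1.0,0.0,0.4],[-0.53,-0.0,0.14,0.0,1.0,0.0,0.4],[-0.52,-0.0,0.17,0.0,1.0,0.0,0.4],[-0.53,-0.0,0.16,0.0,1.0,0.0,0.4],[-0.53,-0.01,0.16,0.0,1.0,0.0,0.4],[-0.52,0.0,0.18,0.0,1.0,0.0,0.4],[-0.53,0.0,0.18,0.0,1.0,0.0,0.4]]
[[-0.52,0.0,0.17,0.0,1.0,0.0,0.4],[-0.52,0.0,0.2,0.0,1.0,0.0,0.4],[-0.52,0.0,0.18,0.0,1.0,0.0,0.4],[-0.52,0.0,0.18,0.0,1.1,0.0,0.4]]
end [ 0.588 -0.094  0.061] [ 0.4885  0.6573  0.3425 -0.4604]
```

{"op": "step_arm", "data": {"steps": [[-0.54,0,0,0,1,0,0.4],[-0.54,0,0,0,1,0,0.4],[-0.54,0,0,0,1,0,0.4],[-0.54,0,0.06,0,1,0,0.4],[-0.54,0,0.06,0,1,0,0.4],[-0.54,0,0.06,0,1,0,0.4],[-0.54,0,0.08,0,1,0,0.4],[-0.54,0,0.08,0,1,0,0.4]]}}

```text
clock: 10.45
tool_pos: [0.5738, -0.043, 0.2014]
eef_rot: [0.557, 0.75, 0.213, -0.287]
contact_force: [-1.2, -0.5, -0.8]
opening: 0.304
finger_force: 0.6
```

{"op": "step_arm", "data": {"steps": [[-0.54,0,0.08,0,1,0,0.4],[-0.54,0,0.08,0,1,0,0.4],[-0.54,0,0.08,0,1,0,0.4],[-0.54,0,0.1,0,1,0,0.4],[-0.54,0,0.1,0,1,0,0.4],[-0.54,0,0.1,0,1,0,0.4],[-0.53,0,0.1,0,1,0,0.4],[-0.53,0,0.1,0,1,0,0.4]]}}

```text
clock: 11.45
tool_pos: [0.581, -0.0668, 0.1657]
eef_rot: [0.541, 0.728, 0.251, -0.339]
contact_force: [-0.7, -1.1, -1.0]
opening: 0.302
finger_force: 0.7
```

{"op": "step_arm", "data": {"steps": [[-0.54,0,0.1,0,1,0,0.4],[-0.53,0,0.1,0,1,0,0.4],[-0.53,0,0.13,0,1,0,0.4],[-0.54,0,0.13,0,1,0,0.4],[-0.53,0,0.11,0,1,0,0.4],[-0.53,0,0.15,0,1,0,0.4]]}}

```text
clock: 12.2
tool_pos: [0.585, -0.0801, 0.136]
eef_rot: [0.527, 0.709, 0.279, -0.376]
contact_force: [0.8, -0.6, -2.0]
opening: 0.299
finger_force: 0.8
```

```bash
python3 - <<'E'
from plant import r
from h import *
import cv2
s=r.get_state();print(s["clock"],s["tool_pos"],s["contact_force"])
Q=R.from_quat(s["eef_rot"]);z=Q.apply([0,0,1]);a=np.degrees(np.arccos(-z[2]));print("a",a)
a_=cv2.resize(r.snapshot("scene")["pixels"][110:290,290:470],None,fx=3,fy=3)
cv2.imwrite("pics/r6.png",a_[:,:,::-1])
for t in(.5,.4,.3,.2): print(t,[((proj("scene",L(G,q,t))-[290,110])*3).round() for q in((-.227,-.075,.034),(-.227,-.075,.012),(-.17,-.115,.01))],Q.inv().apply(s["tool_pos"]-lidpose(t,a,y=.02)[0]).round(4))
E
```

```text
12.2 [ 0.58498167 -0.08006608  0.13595143] [ 0.77467575 -0.55976471 -1.99954185]
a 55.867439404252664
0.5 [array([ 92., 230.]), array([ 80., 246.]), array([120., 316.])] [-0.0434  0.0007  0.003 ]
0.4 [array([ 77., 246.]), array([ 68., 263.]), array([110., 328.])] [-0.021   0.0007  0.0021]
0.3 [array([ 65., 262.]), array([ 58., 280.]), array([102., 340.])] [ 0.0011  0.0007 -0.0009]
0.2 [array([ 56., 280.]), array([ 51., 298.]), array([ 96., 354.])] [ 0.0226  0.0007 -0.006 ]
```

View pics/r6.png

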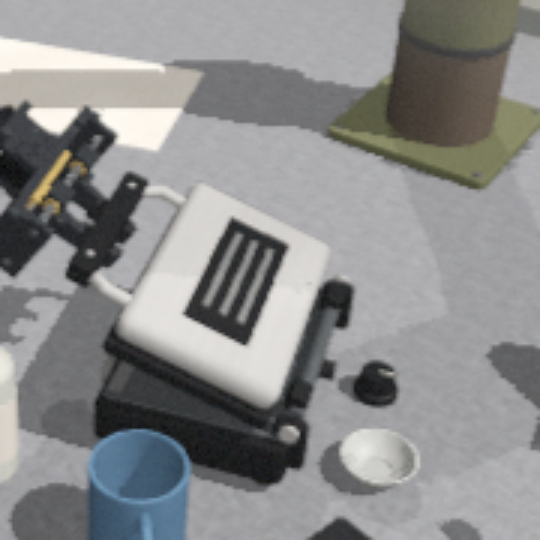

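The lid is at about 0.36 rad (bar end near crop (75,260)) and resting on the fingers with 2 N. I continue and slow down towards the end.

{"op": "step_arm", "data": {"steps": [[-0.53,0,0.14,0,1,0,0.4],[-0.53,0,0.14,0,1,0,0.4],[-0.52,0,0.16,0,1,0,0.4],[-0.53,0,0.15,0,1,0,0.4],[-0.53,0,0.15,0,1,0,0.4],[-0.4,0,0.13,0,0.8,0,0.4],[-0.4,0,0.13,0,0.8,0,0.4]]}}

```text
clock: 13.12
tool_pos: [0.5876, -0.0889, 0.1015]
eef_rot: [0.51, 0.686, 0.309, -0.417]
contact_force: [0.3, 0.7, -2.4]
opening: 0.301
finger_force: 0.9
```

{"op": "step_arm", "data": {"steps": [[-0.3,0,0.1,0,0.6,0,0.4],[-0.3,0,0.1,0,0.6,0,0.4],[-0.25,0,0.08,0,0.5,0,0.4],[-0.25,0,0.08,0,0.5,0,0.4],[-0.2,0,0.06,0,0.4,0,0.4],[-0.2,0,0.06,0,0.4,0,0.4]]}}

```text
clock: 13.88
tool_pos: [0.5883, -0.0912, 0.0861]
eef_rot: [0.502, 0.675, 0.322, -0.434]
contact_force: [0.2, 0.8, -2.3]
opening: 0.3
finger_force: 1.0
```

{"op": "step_arm", "data": {"steps": [[-0.2,0,0.06,0,0.4,0,0.4],[-0.2,0,0.06,0,0.4,0,0.4],[-0.2,0,0.06,0,0.4,0,0.4],[-0.15,0,0.05,0,0.3,0,0.4],[-0.15,0,0.05,0,0.3,0,0.4]]}}

```text
clock: 14.5
tool_pos: [0.5885, -0.0922, 0.0768]
eef_rot: [0.497, 0.668, 0.33, -0.445]
contact_force: [-0.2, 1.9, -2.8]
opening: 0.301
finger_force: 1.1
```

{"op": "step_arm", "data": {"steps": [[-0.1,0,0.03,0,0.2,0,0.4],[-0.1,0,0.03,0,0.2,0,0.4],[-0.1,0,0.03,0,0.2,0,0.4],[-0.1,0,0.03,0,0,0,0.4]]}}

```text
clock: 15.0
tool_pos: [0.5887, -0.0926, 0.0726]
eef_rot: [0.495, 0.666, 0.332, -0.448]
contact_force: [-0.1, 1.6, -1.7]
opening: 0.303
finger_force: 1.1
```

{"op": "step_arm", "data": {"steps": [[-0.1,0,0.03,0,0,0,0.4],[-0.1,0,0.03,0,0,0,0.4],[-0.1,0,0.03,0,0,0,0.4],[-0.1,0,0.03,0,0,0,0.4]]}}

```text
clock: 15.5
tool_pos: [0.5888, -0.0929, 0.0687]
eef_rot: [0.495, 0.666, 0.332, -0.448]
contact_force: [-0.9, 0.2, 0.2]
opening: 0.304
finger_force: 0.2
```

{"op": "step_arm", "data": {"steps": [[-0.1,0,0.03,0,0,0,0.4],[-0.1,0,0.03,0,0,0,0.4],[-0.1,0,0.03,0,0,0,0.4],[-0.1,0,0.03,0,0,0,0.4]]}}

```text
clock: 16.0
tool_pos: [0.5889, -0.0934, 0.0645]
eef_rot: [0.495, 0.666, 0.332, -0.448]
contact_force: [0.4, -0.1, -0.4]
opening: 0.295
finger_force: 0.0
```

```bash
python3 - <<'E'
from plant import r
from h import *
import cv2
s=r.get_state();print(s["clock"],s["tool_pos"],s["contact_force"],s["finger_force"])
b=cv2.resize(r.snapshot("scene")["pixels"][130:280,280:450],None,fx=4,fy=4)
cv2.imwrite("pics/r7.png",b[:,:,::-1])
for t in(.1,0): print(t,[((proj("scene",L(G,q,t))-[280,130])*4).round() for q in((-.227,-.075,.034),(-.17,-.115,-.008))])
E
```

```text
16.0 [ 0.58894252 -0.09338471  0.06451187] [ 0.39062654 -0.08908228 -0.4320799 ] 0.0
0.1 [array([105., 318.]), array([160., 430.])]
0 [array([ 99., 343.]), array([160., 450.])]
```

View pics/r7.png

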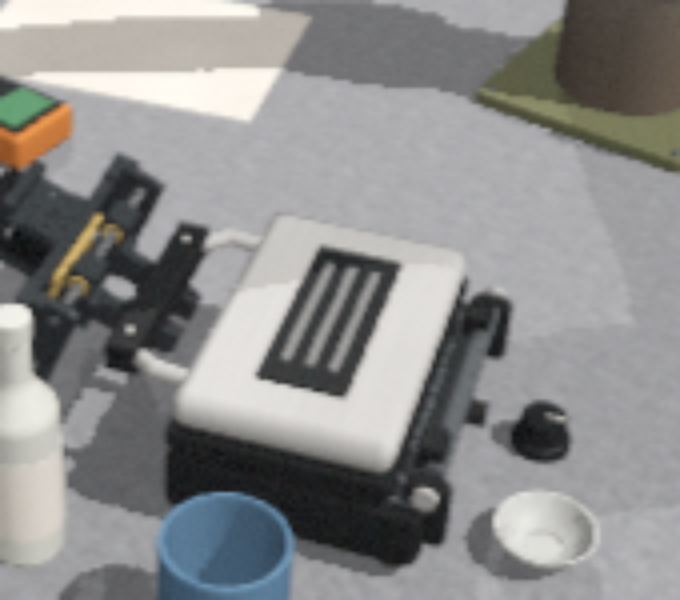

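The lid is shut: it lies level on the base, and the finger load has dropped to zero. I retreat along the fingers.

{"op": "step_arm", "data": {"steps": [[-0.3,0,0,0,0,0,0.4],[-0.1,-0.1,-0.8,0,0,0,0.4],[0,-0.3,-1.5,0,0,0,0.4],[0,-0.3,-2,0,0,0,0.4],[0,-0.3,-2.5,0,0,0,0.4],[0.5,-0.2,-2.5,0,0,0,0.4],[1.5,0,-2.5,0,0,0,0.4],[2,0,-2.5,0,0,0,0.4]]}}

```text
clock: 17.05
tool_pos: [0.6117, -0.2117, 0.1522]
eef_rot: [0.496, 0.666, 0.332, -0.448]
contact_force: [0.2, 0.2, -0.0]
opening: 0.297
finger_force: 0.0
```

{"op": "step_arm", "data": {"steps": [[3,0,-2,0,-2,0,0.4],[3,0,-2,0,-2,0,0.4],[3,0,-2,0,-2,0,0.4],[0,0,0,0,0,0,0.4],[0,0,0,0,0,0,0.4]]}}

```text
clock: 17.68
tool_pos: [0.6168, -0.2278, 0.2578]
eef_rot: [0.512, 0.689, 0.305, -0.413]
contact_force: [0.0, 0.4, -0.2]
opening: 0.302
finger_force: 0.0
```

```bash
python3 - <<'E'
from plant import r
import cv2,numpy as np
s=r.get_state();print(s["clock"],s["tool_pos"],s["contact_force"],np.abs(s["qd"]).max())
b=r.snapshot("scene")["pixels"][90:330,150:480]; t=r.snapshot("top")["pixels"][90:330,170:480]
cv2.imwrite("pics/r8.png",cv2.hconcat([b,t])[:,:,::-1])
E
```

```text
17.675 [ 0.61676669 -0.2278348   0.25775596] [ 0.01567354  0.39019525 -0.24589004] 0.02746452573090639
```

View pics/r8.png

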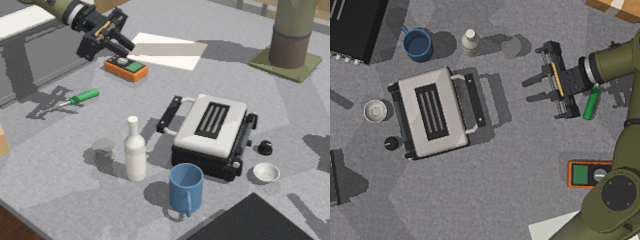

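The grill is shut, everything else is where it was, and the arm is clear, so I hand the job in.

```bash
python3 -c "
from plant import r
print(r.finish_job())"
```

```text
the job is handed in; nothing more can be done
None
```

The lid was nudged past its balance and fell by itself. I caught it on the fingers at about 0.95 rad and lowered it shut, supported until its load came off; the arm ended clear and the job was handed in at about 18 s (no verdict returned).

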